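Loupe over the developed plate

TASK

First slide the blue cover of the viewing tray all the way across, so that it shuts over the well with the round culture dish and leaves the square sample plate open. Then pick up the loupe by its red grip and hold it level with its lens centred above the sample plate, at the height of the orange focus ring on the tray's post, touching nothing with the loupe. Finish while still holding it there, steady; leave the focus ring as it is set, the dish and the sample plate in their wells, and the other things on the desk where they stand.

Things in the scene. Friction and masses are not known exactly. Their poses are not given: they have to be found in the camera images.
- tray: grey viewing tray fixed to the desk, 100 x 160 x 37 mm (x, y, z). Origin: centre of its underside (desk height); +y runs along the row of wells. Two square wells, 66 x 66 mm inside, floor 6 mm above the desk, centred at y = +37 mm and y = -37 mm. A bare steel post, 8 mm thick and 178 mm high with a black ball on top, stands behind the tray on a foot, at x = +78 mm, y = 0
- cover (a joint): flat blue cover, 86 (x) x 74 (y) x 4 mm, that slides on rails along the tray's y, its upper face 33 mm above the desk. 0: midway, half over each well; positive towards the tray's +y; stops at +0.037 (over the +y well) and -0.037 (over the -y well), m. Friction about 1.5 N; stays where it is left
- cover_grip (a point): on the cover's black upright rib, 12 mm thick (along the tray's y), 36 mm long (along x); its flat upper part spans 37 to 55 mm above the desk and this point is in its middle, 45 mm above the desk, 12 mm to the tray's -x side of the cover's centre. Moves with the cover
- cover_middle (a point): centre of the cover's upper face, moves with the cover
- focus_ring (a point): centre of the orange ring (22 mm across, 6 mm high) round the post: the focal height, 100 to 150 mm above the desk, different each time. The ring is held by friction (about 6 N)
- sample: the part to look at: white 48 mm square plate with small coloured spots on a black 58 mm square carrier, 12 mm high in all, lying loose in one of the two wells (either one). Origin: centre of its underside, z up
- dish: round clear-lidded culture dish, 60 mm across, 15 mm high, loose in the other well. Origin: centre of its underside, z up
- loupe: loupe lying flat on the desk, 65 to 105 g: black lens ring 60 mm across and 12 mm high, and a red grip along the loupe's -x side, 18 mm wide (y), 28 mm high, from x = -38 to -122 mm. Origin: centre of the lens ring's underside; z up when level
- loupe_lens (a point): centre of the lens, 6 mm above the loupe's underside
- loupe_grip (a point): where to hold the red grip: 72 mm from the lens centre towards the loupe's -x, 20 mm above the loupe's underside; within about 5 mm of the centre of mass along the grip
- amber: bystander: brown bottle with black cap, 48 mm across, 102 mm high; origin at the centre of its underside
- timer: bystander: white timer, 47 x 62 x 52 mm; origin at the centre of its underside
- tip_box: bystander: white lidded box, 50 x 127 x 38 mm; origin at the centre of its underside

How it is judged:
By the outcome, as a careful person would: the job done as asked, in the order asked, and still so for the second after the job is handed in, while the arm keeps its last pose, push and grip.
It also fails if it takes over 42 s, if anything falls off the work surface, if the arm or the gripper's body presses on something with over 40 N, if the wrist force passes 120 N, or if a joint passes its speed limit or range.

ROBOT

A 7-joint arm with a two-finger parallel gripper is mounted at the origin on a cart in front of the work surface, level with it; the furniture and walls round the work are solid. World frame = base frame: x ahead of the robot, y to its left, z up, the work surface at z = 0. Lengths are in m, angles in degrees, forces in N, time in s.
With the tool pointing down it reaches from about 0.35 to 0.9 m from the base axis. Payload 7.2 kg.
Tool frame: the origin (TCP) lies on the centre line of the jaws, within the pads' length; the fingertips stand 22 mm ahead of it and the grasp point (between the pads) lies 3 mm ahead of it; z points along the fingers, y is the line along which they close (so a half turn about z gives the same grasp; the last joint's range is limited). The gripper opens to 85 mm and grips with 20 to 120 N. Pads are 22 mm wide; open, the fingers measure 114 mm over their backs; the gripper's body (76 mm by 85 mm) begins 54 mm behind the grasp point. The pads swing forward as they close: fully open they stand 13 mm farther back than shut.
Start: joints at [68.285, 23.554, -0.728, 91.456, 0.321, 64.991, -4.71], TCP at [0.191, -0.595, 0.253] pointing down, gripper open.
Joint ranges: [-169.25, 169.25], [-16.82, 113.86], [-84.01, 82.57], [7.8, 145.47], [-59.2, 239.2], [7.22, 106.19], [-163.78, 163.78]. Speed limits (degrees/s): [136.94, 136.94, 172.46, 172.46, 180, 180, 180].

INTERFACE

Orientations are given as a 3x3 rotation matrix whose columns are the frame's x, y, z axes.
In Python, from workcell import arm gives the robot as it stands.
- The arm moves only by the shell command python3 -m creep 'ROWS' [FORCE]. ROWS is JSON, a list of rows, each an object with "grip": the finger opening in cm, from 0 to 8.54; "slide": the shift along the tool's x, y, z in cm, a list of three; "spin": the turn about the tool's z in degrees. A call has 1 to 20 rows; each row shifts and turns the commanded pose from where the row before left it, along the tool's axes as they then stand; what a row does not reach is not made up. A row lasts 1/10 s, in which the tool goes at most 50 mm and 8.59 degrees, less where a joint would pass 70% of its speed; a pose out of reach is approached as far as the arm can. A call is refused whole if a number of a shift passes 5 or a number of a turn 8.59, either way. A call with a gripper value outside its range is refused whole. The fingers move at their own pace and stop on an object; FORCE is the grip in N (left out, the last holds). Time passes only in rows, so rows that do not move let the fingers close. It gives the time, the measured TCP pose, the force, the opening and the grip force at its end, in the units of the state.
- arm.get_obs(): the state, without advancing time (a new reading comes with each control period).
- arm.snapshot(name): name is "scene" or "side" or "wrist"; returns a dict with "img" (420x560x3 uint8, blue, green, red), "camera_matrix" (3x3 intrinsics, pixels), "rvec" (rotation vector, rad) and "tvec" (3), from world to camera coordinates, as OpenCV has them. Camera axes: x right, y down, z forward; pixel columns grow to the right and rows downward; lengths in m; the calibration is good to about 2 mm. The wrist camera is an equidistant fisheye: a pixel r from the principal point sees the ray r / f radians off the axis. A picture is of the moment at which its call begins. There is no depth.
- arm.finish_job(): hands the job in; it is judged then, once.
Trained networks look in a picture, given as the dict that the camera call returned (one of the last four; its "shot" number tells which), for a name from the list of things; names that differ only in an ending like _2 or _b are one class to them, and where a whole thing is asked for, a point or a joint stands for the part that bears it (a point fixed in the world has none). Each returns a list of dicts, best first, with "confidence" (0 to 1); they miss things now and then, are a little off and sometimes report something else, mostly with a low value. They report only what shows in the picture. A call takes as long as a camera call.
- arm.recognise(query, picture): "location" ([column, row] as shares, 0 to 1, of the picture: columns of its width, rows of its height, amid what is visible of it).
- arm.outline_of(query, picture): "region" (420x560 bool, what is visible of it) and "location" ([column, row] as shares, 0 to 1, of the picture: columns of its width, rows of its height, amid what is visible of it).
The state is a dict: "clock": time; "joint_pos": joint angles; "joint_velocities": joint speeds; "joint_torque": joint torques, N m; "eef_pos": TCP position; "tool_rot": TCP orientation; "contact_force": force on the tool from outside, world axes, zero at the start; "torque": the same for the moment, N m; "gripper_width": finger opening in m; "grip_force": force on a finger pad.
Only numpy, scipy, OpenCV 4.12 (cv2) and the standard library are available. Lean on these libraries where they do the work, as an engineer would, in place of code of your own. Each camera call takes 0.05 s, during which the arm holds its last target. There are 200 camera calls.

## Working session

There is one attempt and no reset: what is moved stays moved. The work goes in short steps, Python scripts to look and compute and a shell command to move; the robot and the scene stay as the last step left them, time stands still between calls to the robot, and variables do not carry over. Pictures are saved under pics/ and viewed, at most 10 in all, crops included, and the job is handed in when it is done.

```bash
mkdir -p pics; ls; cat > h.py <<'E'
import numpy as np, cv2
from workcell import arm
def cam(p):
    R=cv2.Rodrigues(np.array(p["rvec"],float))[0]; t=np.array(p["tvec"],float).ravel(); return np.array(p["camera_matrix"],float),R,t
def ray(p,uv,fish=False):
    K,R,t=cam(p); x=(uv[0]-K[0,2])/K[0,0]; y=(uv[1]-K[1,2])/K[1,1]
    if fish:
        r=np.hypot(x,y); d=np.array([x/r*np.sin(r),y/r*np.sin(r),np.cos(r)]) if r>1e-9 else np.array([0,0,1.])
    else: d=np.array([x,y,1.])
    return -R.T@t, R.T@d/np.linalg.norm(d)
def atz(p,uv,z,fish=False):
    c,d=ray(p,uv,fish); return c+d*(z-c[2])/d[2]
def tri(rs):
    A=np.zeros((3,3));b=np.zeros(3)
    for c,d in rs:
        M=np.eye(3)-np.outer(d,d);A+=M;b+=M@c
    return np.linalg.solve(A,b)
def px(l): return np.array(l)*[560,420]
def proj(p,X,fish=False):
    K,R,t=cam(p); c=R@np.array(X,float)+t
    if fish:
        r=np.hypot(c[0],c[1]);th=np.arctan2(r,c[2]);a=c[:2]/r*th
    else:a=c[:2]/c[2]
    return a*[K[0,0],K[1,1]]+K[:2,2]
E
python3 - <<'E'
from h import *
np.set_printoptions(precision=4,suppress=True)
P={n:arm.snapshot(n) for n in("scene","side","wrist")}
for n in P: cv2.imwrite(f"pics/{n}0.png",P[n]["img"]); c=cam(P[n]);print(n,-c[1].T@c[2],c[0].ravel()[:6])
for q in["tray","cover","cover_grip","cover_middle","focus_ring","sample","dish","loupe","loupe_lens","loupe_grip","amber","timer","tip_box"]:
    rs=[]
    for n in("scene","side","wrist"):
        r=arm.recognise(q,P[n])[:2]
        if r:
            print(q,n,[(px(a["location"]).round(1),round(a["confidence"],2)) for a in r], atz(P[n],px(r[0]["location"]),0.03,n=="wrist"))
            if r[0]["confidence"]>.4: rs.append(ray(P[n],px(r[0]["location"]),n=="wrist"))
    if len(rs)>1: print("   TRI",tri(rs))
o=arm.get_obs();print(o["eef_pos"],o["tool_rot"],o["clock"])
E
```

```text
pics
scene [0.0783 0.7427 1.0989] [537.9456   0.     283.3493   0.     537.9456 197.6006]
side [ 0.0799 -1.0206  0.7761] [469.9595   0.     275.9468   0.     469.9595 209.3513]
wrist [ 0.269  -0.5707  0.3729] [325.1923   0.     279.8848   0.     325.1923 216.828 ]
tray scene [(array([305.4, 204.6]), 0.82)] [0.5593 0.0237 0.03  ]
tray side [(array([288.3, 242.5]), 0.64)] [ 0.5496 -0.0114  0.03  ]
   TRI [0.5638 0.0133 0.0129]
cover scene [(array([306. , 202.2]), 0.92)] [0.5628 0.0165 0.03  ]
cover side [(array([284.6, 236.3]), 0.74)] [0.5539 0.0226 0.03  ]
   TRI [0.5567 0.0203 0.0333]
cover_grip scene [(array([305.5, 201. ]), 0.74)] [0.5661 0.0141 0.03  ]
cover_grip side [(array([283.3, 237.8]), 0.73)] [0.5472 0.017  0.03  ]
   TRI [0.5558 0.0188 0.0321]
cover_middle scene [(array([306.3, 200.3]), 0.6)] [0.5658 0.0109 0.03  ]
cover_middle side [(array([284.2, 232.7]), 0.75), (array([287.2, 240. ]), 0.44)] [0.5611 0.0407 0.03  ]
   TRI [0.5556 0.022  0.0444]
focus_ring scene [(array([287.3, 155.7]), 0.6)] [ 0.7009 -0.0865  0.03  ]
sample scene [(array([321. , 192.6]), 0.55)] [ 0.5506 
[... 337 characters left out ...]
cene [(array([212.8, 323.5]), 0.93)] [0.5249 0.4129 0.03  ]
amber scene [(array([201.5, 235.8]), 0.93)] [0.7036 0.2566 0.03  ]
amber side [(array([288.2, 189. ]), 0.79)] [0.6914 0.288  0.03  ]
   TRI [0.6868 0.2659 0.0457]
timer scene [(array([212.3, 323.7]), 0.7), (array([333.8, 138.9]), 0.62)] [0.5254 0.414  0.03  ]
timer side [(array([351.9, 280.5]), 0.75)] [ 0.6196 -0.2365  0.03  ]
   TRI [ 0.8355  0.2336 -0.4428]
tip_box scene [(array([180.3, 280.9]), 0.73)] [0.6555 0.3791 0.03  ]
tip_box side [(array([273.4, 187.7]), 0.57)] [0.6497 0.3201 0.03  ]
   TRI [0.6706 0.3697 0.0023]
[ 0.1911 -0.5951  0.2533] [[ 0.9521  0.3058 -0.    ]
 [ 0.3058 -0.9521 -0.    ]
 [-0.      0.     -1.    ]] 2.1
```

View pics/scene0.png

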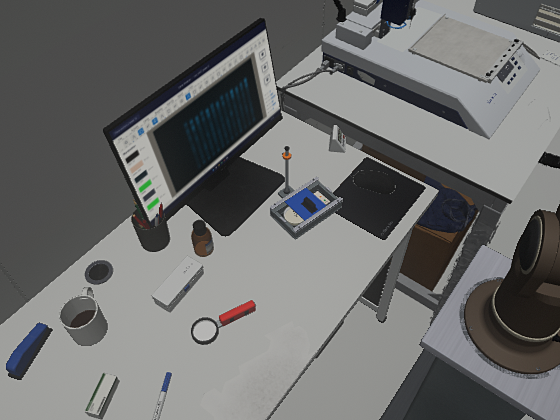

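View pics/side0.png

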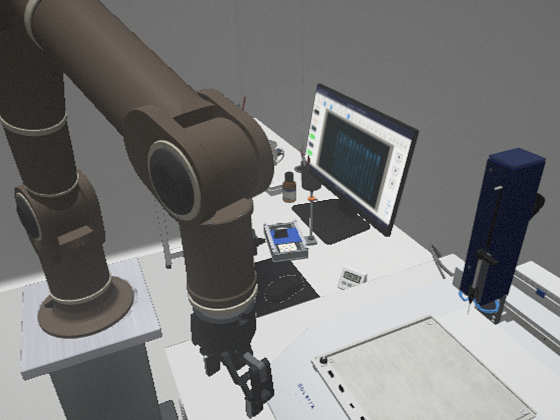

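The scene view shows the tray at about (305,207) with the cover near midway, the round dish on the left side (293,213), the orange ring at (287,156) on the post, and the loupe with its lens at (205,330) and red grip at (238,312). The side view shows the tray at (286,240) and the ring at (312,198). I'll measure these more closely.

```bash
python3 - <<'E'
from h import *
np.set_printoptions(precision=4,suppress=True)
P={n:arm.snapshot(n) for n in("scene","side")}
def cen(n,box,lo,hi):
    x0,y0,x1,y1=box; h=cv2.cvtColor(P[n]["img"][y0:y1,x0:x1],cv2.COLOR_BGR2HSV); m=cv2.inRange(h,lo,hi)
    ys,xs=np.nonzero(m); pts=np.c_[xs+x0,ys+y0].astype(float); return pts
g=np.vstack([cen("scene",(200,290,270,340),(0,150,60),(8,255,255)),cen("scene",(200,290,270,340),(172,150,60),(180,255,255))])
w=np.array([atz(P["scene"],q,0.024) for q in g]); c=w[:,:2].mean(0); u,s,v=np.linalg.svd(w[:,:2]-c); a=(w[:,:2]-c)@v[0]
print("grip",len(g),g.mean(0),c,v[0],np.degrees(np.arctan2(v[0][1],v[0][0])),np.ptp(a))
print("lens ctr guess",atz(P["scene"],(205,330),.006))
r=[]
for n,b in(("scene",(275,145,300,168)),("side",(300,188,325,208))):
    p=cen(n,b,(5,150,120),(22,255,255)); print("ring",n,len(p),p.mean(0)); r.append(ray(P[n],p.mean(0)))
print(tri(r))
for n,b in(("scene",(265,170,350,245)),("side",(255,215,315,265))):
    p=cen(n,b,(105,120,50),(125,255,255)); c=p.mean(0);print("blue",n,len(p),c,atz(P[n],c,.033), [atz(P[n],q,.033)[:2] for q in cv2.boxPoints(cv2.minAreaRect(p.astype(np.float32)))])
    x0,y0,x1,y1=b
a=cv2.resize(P["scene"]["img"][145:245,262:352],None,fx=6,fy=6,interpolation=cv2.INTER_CUBIC)
cv2.imwrite("pics/trayscene.png",a[:600])
a=cv2.resize(P["side"]["img"][210:270,250:330],None,fx=9,fy=9,interpolation=cv2.INTER_CUBIC)
cv2.imwrite("pics/trayside.png",a)
E
```

```text
grip 248 [236.3911 310.5403] [0.5068 0.3561] [0.4031 0.9152] 66.23098037583155 0.0821941281558136
lens ctr guess [0.5381 0.4275 0.006 ]
ring scene 26 [286.5769 155.5769]
ring side 13 [311.3846 198.0769]
[0.6325 0.0056 0.1465]
blue scene 556 [304.0072 203.1727] [0.5636 0.0242 0.033 ] [array([0.6065, 0.05  ]), array([ 0.6059, -0.0296]), array([ 0.5176, -0.0033]), array([0.5206, 0.0729])]
blue side 265 [287.0679 236.566 ] [0.5578 0.0139 0.033 ] [array([0.5265, 0.0665]), array([0.6137, 0.0471]), array([ 0.5846, -0.0227]), array([ 0.5018, -0.0036])]
```

View pics/trayscene.png

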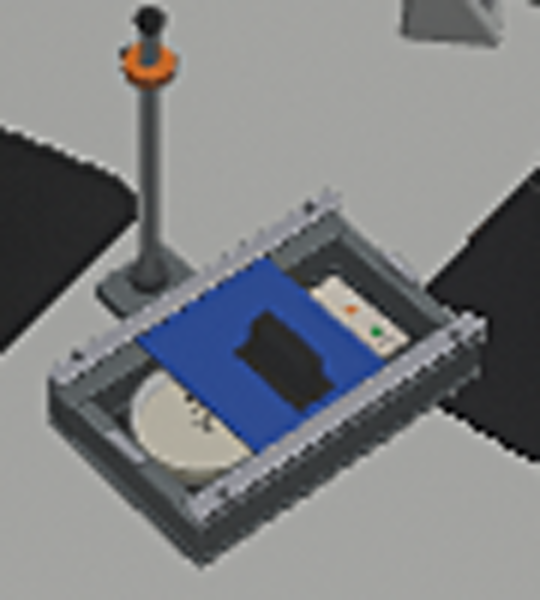

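View pics/trayside.png

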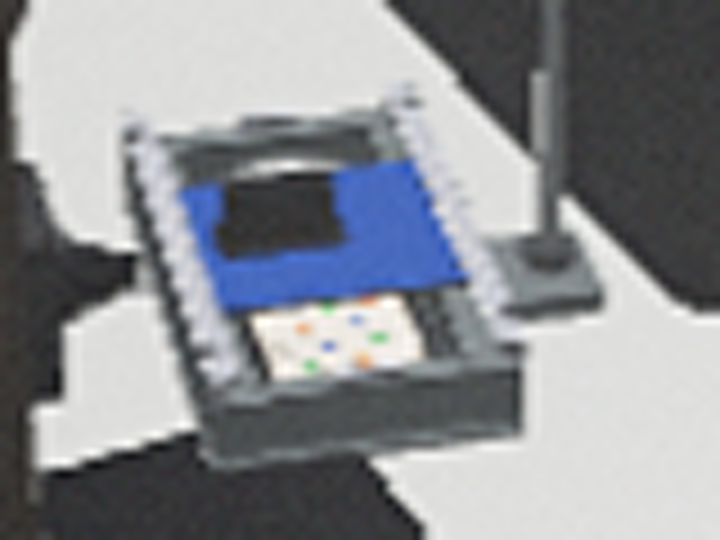

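Tray seen clearly in both crops: the dish (round, white) is on the world +y side, the sample (white square with spots) on -y, and the post at +x, so the cover goes to +y. I'll approach with the tool turned so that the wrist camera faces away from the post.

```bash
python3 -m creep '[{"grip":8.5,"slide":[3.24,-3.34,0],"spin":0},{"grip":8.5,"slide":[3.24,-3.34,0],"spin":0},{"grip":8.5,"slide":[3.24,-3.34,0],"spin":0},{"grip":8.5,"slide":[3.24,-3.34,0],"spin":0},{"grip":8.5,"slide":[3.24,-3.34,0],"spin":0},{"grip":8.5,"slide":[3.24,-3.34,0],"spin":0},{"grip":8.5,"slide":[3.24,-3.34,0],"spin":0},{"grip":8.5,"slide":[3.24,-3.34,0],"spin":0},{"grip":8.5,"slide":[3.24,-3.34,0],"spin":0},{"grip":8.5,"slide":[3.24,-3.34,0],"spin":0},{"grip":8.5,"slide":[3.24,-3.34,0],"spin":0},{"grip":8.5,"slide":[3.24,-3.34,0],"spin":0},{"grip":8.5,"slide":[3.24,-3.34,0],"spin":0},{"grip":8.5,"slide":[3.24,-3.34,0],"spin":0},{"grip":8.5,"slide":[3.24,-3.34,0],"spin":0},{"grip":8.5,"slide":[0,0,0],"spin":-8.5},{"grip":8.5,"slide":[0,0,0],"spin":-8.5},{"grip":8.5,"slide":[0,0,0],"spin":-8.5},{"grip":8.5,"slide":[0,0,0],"spin":-8.5},{"grip":8.5,"slide":[0,0,0],"spin":-8.5}]'
python3 -m creep '[{"grip":8.5,"slide":[0,0,0],"spin":-8.5},{"grip":8.5,"slide":[0,0,0],"spin":-8.5},{"grip":8.5,"slide":[0,0,0],"spin":-8.5},{"grip":8.5,"slide":[0,0,0],"spin":-8.5},{"grip":8.5,"slide":[0,0,0],"spin":-8.5},{"grip":8.5,"slide":[0,0,0],"spin":-8.5},{"grip":8.5,"slide":[0,0,0],"spin":-8.5},{"grip":8.5,"slide":[0,0,0],"spin":-8.5},{"grip":8.5,"slide":[0,0,0],"spin":-8.5},{"grip":8.5,"slide":[0,0,0],"spin":-8.5},{"grip":8.5,"slide":[0,0,0],"spin":-8.5},{"grip":8.5,"slide":[0,0,0],"spin":-8.5},{"grip":8.5,"slide":[0,0,0],"spin":-4},{"grip":8.5,"slide":[0,0,0],"spin":0}]'
python3 - <<'E'
from h import *
np.set_printoptions(precision=4,suppress=True)
p=arm.snapshot("wrist"); cv2.imwrite("pics/w1.png",p["img"])
for q in["tray","cover","cover_grip","cover_middle","focus_ring","sample","dish"]:
    for a in arm.recognise(q,p)[:1]: print(q,px(a["location"]),a["confidence"],[atz(p,px(a["location"]),z,True)[:2] for z in(.018,.033,.045,.055)])
o=arm.get_obs();print(o["joint_pos"])
E
```

```text
clock: 4.2
eef_pos: [0.5007, 0.0306, 0.2534]
tool_rot: [[0.49, 0.872, 0.0], [0.872, -0.49, -0.0], [0.0, 0.0, -1.0]]
contact_force: [-0.3, 0.2, -0.2]
gripper_width: 0.085
grip_force: 0.0
clock: 5.6
eef_pos: [0.5006, 0.0304, 0.2533]
tool_rot: [[-0.972, 0.236, -0.0], [0.236, 0.972, 0.0], [0.0, 0.0, -1.0]]
contact_force: [-0.1, -0.5, 0.1]
gripper_width: 0.0848
grip_force: 0.0
tray [287.392 234.318] 0.95 [array([0.5605, 0.0242]), array([0.5546, 0.0252]), array([0.55 , 0.026]), array([0.5461, 0.0267])]
cover [243.208 230.706] 0.61 [array([ 0.5438, -0.0252]), array([ 0.5387, -0.0221]), array([ 0.5346, -0.0196]), array([ 0.5312, -0.0175])]
cover_grip [283.92  232.302] 0.57 [array([0.557 , 0.0208]), array([0.5513, 0.022 ]), array([0.5468, 0.0229]), array([0.543 , 0.0237])]
cover_middle [285.88  235.284] 0.95 [array([0.5612, 0.0222]), array([0.5554, 0.0233]), array([0.5507, 0.0242]), array([0.5468, 0.0249])]
focus_ring [285.6   354.312] 0.72 [array([ 0.7427, -0.0208]), array([ 0.7291, -0.0179]), array([ 0.7183, -0.0155]), array([ 0.7093, -0.0136])]
sample [243.88  228.186] 0.69 [array([ 0.541 , -0.0236]), array([ 0.536 , -0.0205]), array([ 0.5319, -0.0181]), array([ 0.5286, -0.0161])]
dish [329.    232.806] 0.69 [array([0.5704, 0.0724]), array([0.5642, 0.0714]), array([0.5592, 0.0706]), array([0.555, 0.07 ])]
[ 36.0079  19.8812 -55.5058 105.654   18.1897  63.9467  50.2322]
```

View pics/w1.png

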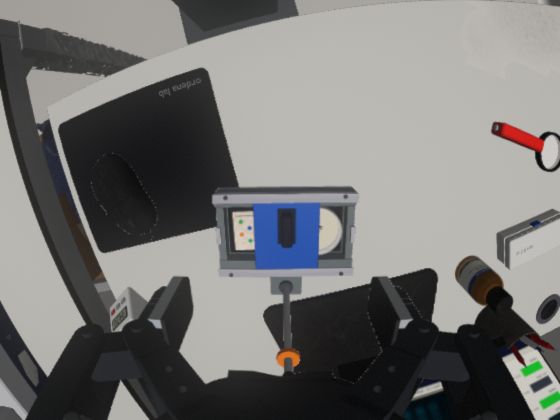

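Wrist view: the tray is nearly square with the picture, corners about (213,191), (357,188), (354,274), (218,275). The rib is at (287,228), the sample left at (243,230), the dish right at (331,231) and the ring at (288,357).

```bash
python3 - <<'E'
from h import *
np.set_printoptions(precision=4,suppress=True)
p=arm.snapshot("wrist"); f=True
h=cv2.cvtColor(p["img"],cv2.COLOR_BGR2HSV)
b=cv2.inRange(h,(105,120,50),(125,255,255)); b[:195]=0;b[275:]=0;b[:,:245]=0;b[:,330:]=0
ys,xs=np.nonzero(b); print("blue bbox",xs.min(),xs.max(),ys.min(),ys.max())
e=[(np.median([xs[ys==y].min() for y in r]),np.median([xs[ys==y].max() for y in r])) for r in(range(208,214),range(256,262))]
L=[atz(p,(e[0][0]-.5,210.5),.033,f),atz(p,(e[1][0]-.5,258.5),.033,f),atz(p,(e[0][1]+.5,210.5),.033,f),atz(p,(e[1][1]+.5,258.5),.033,f)]
for x in L: print(x)
for A,B in((0,1),(2,3)): d=L[B]-L[A];print("xaxis deg",np.degrees(np.arctan2(d[1],d[0])))
T=[atz(p,q,.037,f) for q in((213,190),(357,187.5),(354,275),(218,276))]
for A,B in((0,1),(3,2)): d=T[B]-T[A];print("yaxis deg-90",np.degrees(np.arctan2(d[1],d[0]))-90,np.linalg.norm(d))
print("tray ctr",np.mean(T,0))
s=h[:,:,2].copy(); m=(s<60)&(h[:,:,1]<140); m[:200]=0;m[260:]=0;m[:,:265]=0;m[:,:308]&=True;m[:,308:]=0
ys,xs=np.nonzero(m); print("rib",xs.min(),xs.max(),ys.min(),ys.max(),xs.mean(),ys.mean(),atz(p,(xs.mean(),ys.mean()),.05,f))
for q in("sample",):
  for a in arm.recognise(q,p)[:1]: print(q,atz(p,px(a["location"]),.018,f))
E
```

```text
blue bbox 248 319 203 268
[ 0.5183 -0.0049  0.033 ]
[ 0.5751 -0.0187  0.033 ]
[0.5355 0.0652 0.033 ]
[0.5927 0.0525 0.033 ]
xaxis deg -13.699366032793154
xaxis deg -12.495279545910009
yaxis deg-90 -12.66775531735658 0.15570589036210128
yaxis deg-90 -13.410635719785901 0.16246317023807108
tray ctr [0.5531 0.0238 0.037 ]
rib 279 293 210 246 286.02443609022555 227.27631578947367 [0.5399 0.027  0.05  ]
sample [ 0.5429 -0.0248  0.018 ]
```

```bash
python3 -m creep '[{"grip":8.5,"slide":[-2.06,0.3,3.5],"spin":-0.7},{"grip":8.5,"slide":[-2.06,0.3,3.5],"spin":0},{"grip":8.5,"slide":[0,0,4.2],"spin":0},{"grip":8.5,"slide":[0,0,4.1],"spin":0},{"grip":8.5,"slide":[0,0,4],"spin":0},{"grip":1.2,"slide":[0,0,0],"spin":0},{"grip":0.8,"slide":[0,0,0],"spin":0},{"grip":0.8,"slide":[0,0,0],"spin":0},{"grip":0.8,"slide":[0,0,0],"spin":0},{"grip":0.8,"slide":[0,0,0],"spin":0},{"grip":0.8,"slide":[0,0,0],"spin":0},{"grip":0.8,"slide":[0,0,0],"spin":0},{"grip":0.8,"slide":[0,0,0],"spin":0}]' 25
```

```text
clock: 7.4
eef_pos: [0.5431, 0.0268, 0.062]
tool_rot: [[-0.974, 0.225, 0.003], [0.225, 0.974, -0.001], [-0.003, -0.0, -1.0]]
contact_force: [-1.3, -1.2, 8.0]
gripper_width: 0.0113
grip_force: 30.0
```

```bash
python3 -m creep '[{"grip":0.8,"slide":[0,0,-0.2],"spin":0},{"grip":0.8,"slide":[0,0.8,0],"spin":0},{"grip":0.8,"slide":[0,0.8,0],"spin":0},{"grip":0.8,"slide":[0,0.8,0],"spin":0},{"grip":0.8,"slide":[0,0.8,0],"spin":0},{"grip":0.8,"slide":[0,0.3,0],"spin":0},{"grip":0.8,"slide":[0,0.2,0],"spin":0},{"grip":0.8,"slide":[0,0.1,0],"spin":0},{"grip":0.8,"slide":[0,0,0],"spin":0}]'
```

```text
clock: 8.3
eef_pos: [0.5513, 0.0627, 0.0621]
tool_rot: [[-0.974, 0.226, 0.001], [0.226, 0.974, -0.001], [-0.001, -0.001, -1.0]]
contact_force: [5.3, -2.4, -8.4]
gripper_width: 0.0114
grip_force: 27.8
```

```bash
python3 -m creep '[{"grip":0.8,"slide":[0,0.2,0.1],"spin":0},{"grip":0.8,"slide":[0,0.2,0],"spin":0},{"grip":0.8,"slide":[0,0.1,0],"spin":0},{"grip":0.8,"slide":[0,0,0],"spin":0}]'
```

```text
clock: 8.7
eef_pos: [0.5515, 0.063, 0.062]
tool_rot: [[-0.974, 0.228, -0.002], [0.228, 0.974, -0.009], [-0.0, -0.009, -1.0]]
contact_force: [-4.3, -15.5, 10.7]
gripper_width: 0.0115
grip_force: 30.3
```

```bash
python3 -m creep '[{"grip":0.8,"slide":[0,-0.4,-0.1],"spin":0},{"grip":8.5,"slide":[0,0,0],"spin":0},{"grip":8.5,"slide":[0,0,0],"spin":0},{"grip":8.5,"slide":[0,0,0],"spin":0},{"grip":8.5,"slide":[0,0,-1],"spin":0},{"grip":8.5,"slide":[0,0,-4.5],"spin":0},{"grip":8.5,"slide":[0,0,-4.5],"spin":0},{"grip":8.5,"slide":[0,0,-4.5],"spin":0},{"grip":8.5,"slide":[1.6,3.69,0],"spin":0},{"grip":8.5,"slide":[1.6,3.69,0],"spin":0},{"grip":8.5,"slide":[1.6,3.69,0],"spin":0},{"grip":8.5,"slide":[1.6,3.69,0],"spin":0},{"grip":8.5,"slide":[1.6,3.69,0],"spin":0},{"grip":8.5,"slide":[1.6,3.69,0],"spin":0},{"grip":8.5,"slide":[1.6,3.69,0],"spin":0},{"grip":8.5,"slide":[0,0,0],"spin":8.5},{"grip":8.5,"slide":[0,0,0],"spin":8.5},{"grip":8.5,"slide":[0,0,0],"spin":8.5},{"grip":8.5,"slide":[0,0,0],"spin":8.5},{"grip":8.5,"slide":[0,0,0],"spin":8.5}]'
python3 -m creep '[{"grip":8.5,"slide":[0,0,0],"spin":8.5},{"grip":8.5,"slide":[0,0,0],"spin":8.5},{"grip":8.5,"slide":[0,0,0],"spin":8.5},{"grip":8.5,"slide":[0,0,0],"spin":8.5},{"grip":8.5,"slide":[0,0,0],"spin":8.5},{"grip":8.5,"slide":[0,0,0],"spin":8.5},{"grip":8.5,"slide":[0,0,0],"spin":7.5},{"grip":8.5,"slide":[0,0,0],"spin":0}]'
cat > l.py <<'E'
from h import *
np.set_printoptions(precision=4,suppress=True)
p=arm.snapshot("wrist"); f=True; cv2.imwrite("pics/w2.png",p["img"])
h=cv2.cvtColor(p["img"],cv2.COLOR_BGR2HSV)
m=cv2.inRange(h,(0,150,60),(8,255,255))|cv2.inRange(h,(172,150,60),(180,255,255))
n,lab,st,ce=cv2.connectedComponentsWithStats(m); k=1+st[1:,4].argmax(); ys,xs=np.nonzero(lab==k)
w=np.array([atz(p,q,.026,f)[:2] for q in np.c_[xs,ys]]); (c,sz,an)=cv2.minAreaRect((w*1000).astype(np.float32)); print("grip",st[k],c,sz,an)
for q in("loupe_lens","loupe_grip"):
  for a in arm.recognise(q,p)[:1]: print(q,px(a["location"]),a["confidence"],atz(p,px(a["location"]),.006 if "lens" in q else .028,f))
u,s,v=np.linalg.svd(w-w.mean(0),full_matrices=False); print(w.mean(0),np.degrees(np.arctan2(v[0][1],v[0][0])))
o=arm.get_obs();print(o["eef_pos"],o["tool_rot"],o["joint_pos"])
p=arm.snapshot("scene")
b=cv2.inRange(cv2.cvtColor(p["img"],cv2.COLOR_BGR2HSV),(105,120,50),(125,255,255)); b[:180]=0;b[240:]=0;b[:,:270]=0;b[:,345:]=0
ys,xs=np.nonzero(b); print("blue ctr",len(xs),atz(p,(xs.mean(),ys.mean()),.033))
cv2.imwrite("pics/s2.png",cv2.resize(p["img"][145:245,262:352],None,fx=5,fy=5,interpolation=cv2.INTER_CUBIC))
E
python3 l.py
```

```text
clock: 10.7
eef_pos: [0.4993, 0.3424, 0.2081]
tool_rot: [[-0.562, 0.827, 0.0], [0.827, 0.562, 0.001], [0.001, 0.0, -1.0]]
contact_force: [-0.2, -0.5, 0.7]
gripper_width: 0.0853
grip_force: 0.0
clock: 11.5
eef_pos: [0.4993, 0.3425, 0.2082]
tool_rot: [[0.407, 0.913, 0.0], [0.913, -0.407, 0.001], [0.001, 0.0, -1.0]]
contact_force: [0.4, 0.3, 0.3]
gripper_width: 0.0852
grip_force: 0.0
grip [ 269  139   18   84 1425] (504.1586608886719, 357.01397705078125) (81.30535125732422, 16.017642974853516) 66.19525146484375
loupe_lens [276.304 111.804] 0.8 [0.5299 0.4178 0.006 ]
loupe_grip [278.712 111.888] 0.74 [0.532  0.4167 0.028 ]
[0.5048 0.3582] -113.8986035494883
[0.4995 0.3421 0.2077] [[ 0.4028  0.9153  0.0001]
 [ 0.9153 -0.4028  0.0004]
 [ 0.0004 -0.     -1.    ]] [-18.5865  26.7538 -27.9627  95.878   13.9774  60.8379 -74.6113]
blue ctr 579 [0.5715 0.0585 0.033 ]
```

View pics/w2.png

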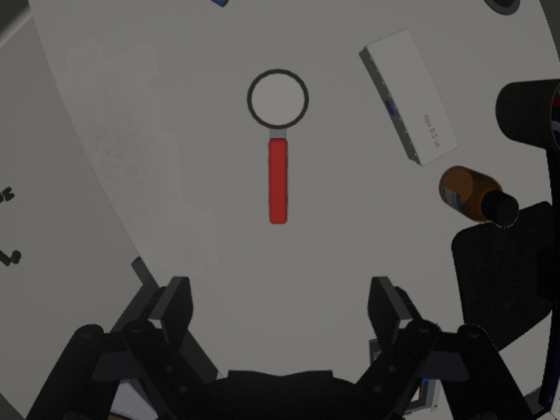

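View pics/s2.png

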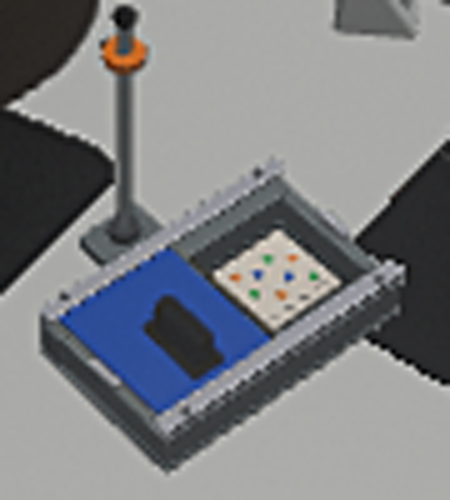

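Wrist view: the loupe is in line with the tool, lens at (278,99), grip spanning (278,139) to (278,223). The scene crop shows the cover shut over the dish and the sample open. Next I grasp the loupe.

```bash
python3 -m creep '[{"grip":8.5,"slide":[1.2,-0.1,3],"spin":0},{"grip":8.5,"slide":[1.15,-0.07,4],"spin":0},{"grip":8.5,"slide":[0,0,4],"spin":0},{"grip":8.5,"slide":[0,0,4],"spin":0},{"grip":8.5,"slide":[0,0,3.2],"spin":0},{"grip":4,"slide":[0,0,0],"spin":0},{"grip":1,"slide":[0,0,0],"spin":0},{"grip":1,"slide":[0,0,0],"spin":0},{"grip":1,"slide":[0,0,0],"spin":0},{"grip":1,"slide":[0,0,0],"spin":0},{"grip":1,"slide":[0,0,0],"spin":0},{"grip":1,"slide":[0,0,0],"spin":0},{"grip":1,"slide":[0,0,0],"spin":0}]' 50
```

```text
clock: 13.0
eef_pos: [0.5089, 0.3647, 0.0274]
tool_rot: [[0.407, 0.914, 0.003], [0.914, -0.407, 0.002], [0.003, 0.002, -1.0]]
contact_force: [-1.1, -0.7, 7.1]
gripper_width: 0.017
grip_force: 50.4
```

```bash
python3 -m creep '[{"grip":1,"slide":[0,0,-1],"spin":0},{"grip":1,"slide":[0,0,-3],"spin":0},{"grip":1,"slide":[0,0,-4],"spin":0},{"grip":1,"slide":[0,0,-4],"spin":0},{"grip":1,"slide":[0,0,-4],"spin":0},{"grip":1,"slide":[-2.87,1.34,0],"spin":0},{"grip":1,"slide":[-2.87,1.34,0],"spin":0},{"grip":1,"slide":[-2.87,1.34,0],"spin":0},{"grip":1,"slide":[-2.87,1.34,0],"spin":0},{"grip":1,"slide":[-2.87,1.34,0],"spin":0},{"grip":1,"slide":[-2.87,1.34,0],"spin":0},{"grip":1,"slide":[-2.87,1.34,0],"spin":0},{"grip":1,"slide":[-2.87,1.34,0],"spin":0},{"grip":1,"slide":[-2.87,1.34,0],"spin":0},{"grip":1,"slide":[-2.87,1.34,0],"spin":0}]'
python3 - <<'E'
from h import *
np.set_printoptions(precision=4,suppress=True)
p=arm.snapshot("wrist"); s=arm.snapshot("scene"); d=arm.snapshot("side"); f=True; cv2.imwrite("pics/w3.png",p["img"])
for n,P,ff in(("w",p,1),("s",s,0),("d",d,0)):
  for q,z in(("loupe_lens",.18),("sample",.018),("focus_ring",.1465),("cover_middle",.033),("tray",.033)):
    for a in arm.recognise(q,P)[:1]: print(n,q,px(a["location"]),round(a["confidence"],2),atz(P,px(a["location"]),z,ff))
r=[]
for n,P,ff,b in(("s",s,0,(275,145,300,168)),("d",d,0,(300,188,325,208)),("w",p,1,(0,0,560,420))):
    h=cv2.cvtColor(P["img"],cv2.COLOR_BGR2HSV); m=cv2.inRange(h,(5,150,120),(22,255,255)); M=np.zeros_like(m);x0,y0,x1,y1=b;M[y0:y1,x0:x1]=m[y0:y1,x0:x1]
    k,lab,st,ce=cv2.connectedComponentsWithStats(M)
    if k>1:
        i=1+st[1:,4].argmax(); print(n,st[i],ce[i])
        if st[i,4]>8: r.append(ray(P,ce[i],ff))
import itertools
for c in itertools.combinations(r,2): print("ring",tri(c))
o=arm.get_obs();print(o["clock"],o["eef_pos"],o["tool_rot"],o["contact_force"])
E
```

```text
clock: 14.5
eef_pos: [0.5133, 0.046, 0.1863]
tool_rot: [[0.406, 0.914, 0.001], [0.914, -0.406, -0.0], [0.0, 0.001, -1.0]]
contact_force: [0.8, -0.1, 0.0]
gripper_width: 0.0174
grip_force: 49.3
w loupe_lens [276.416 160.104] 0.67 [0.5379 0.1029 0.18  ]
w sample [337.792 237.72 ] 0.83 [ 0.5503 -0.0108  0.018 ]
w focus_ring [477.12  238.098] 0.94 [0.6296 0.0092 0.1465]
w cover_middle [355.32  182.406] 0.59 [0.5831 0.0382 0.033 ]
w tray [373.576 200.886] 0.59 [0.5928 0.0156 0.033 ]
s loupe_lens [296.408 190.218] 0.77 [0.5322 0.1033 0.18  ]
s sample [318.192 200.508] 0.63 [ 0.5463 -0.0155  0.018 ]
s focus_ring [177.184 281.988] 0.69 [0.5958 0.4245 0.1465]
s cover_middle [297.696 210.882] 0.59 [0.5615 0.0541 0.033 ]
s tray [300.328 209.79 ] 0.75 [0.5583 0.0473 0.033 ]
d loupe_lens [264.376 190.386] 0.73 [0.5064 0.047  0.18  ]
d sample [284.984 245.28 ] 0.58 [ 0.5426 -0.0038  0.018 ]
d cover_middle [281.904 228.606] 0.79 [0.5625 0.0598 0.033 ]
d tray [287.784 238.392] 0.62 [0.5555 0.0043 0.033 ]
s [283 153   8   6  26] [286.5769 155.5769]
d [308 197   7   3  14] [311.2143 198.1429]
w [469 230  27  30 470] [480.7553 243.2702]
ring [0.6323 0.0057 0.1465]
ring [0.6173 0.0257 0.1749]
ring [0.6307 0.0048 0.1464]
15.4 [0.5135 0.0473 0.1852] [[ 0.4065  0.9136 -0.0001]
 [ 0.9136 -0.4065 -0.    ]
 [-0.     -0.0001 -1.    ]] [-0.199   0.2544 -1.0393]
```

View pics/w3.png

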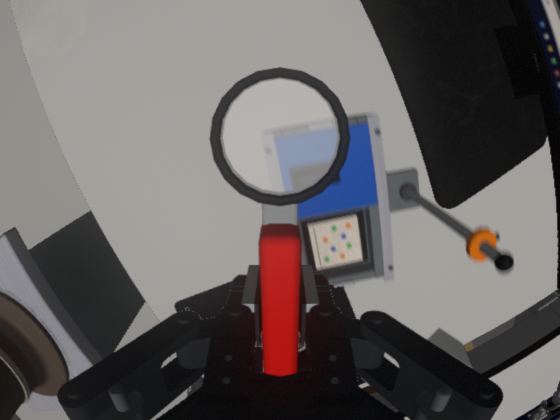

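Wrist view: the lens ring is centred near (280,136), spanning x 210–349 and y 68–204. The sample plate is open at about (337,241), the cover is shut over the other well, and the ring is at (481,243).

```bash
cat > m.py <<'E'
from h import *
import sys
np.set_printoptions(precision=4,suppress=True)
o=arm.get_obs(); zt=o["eef_pos"][2]
p=arm.snapshot("wrist"); f=True; g=cv2.cvtColor(p["img"],cv2.COLOR_BGR2GRAY)
# dark ring blob -> outer contour
m=(g<70).astype(np.uint8)
cx,cy=280,136
out=[]
for a in np.radians(np.arange(0,360,4)):
    rr=np.arange(50,85,.25); q=np.c_[cx+rr*np.cos(a),cy+rr*np.sin(a)].astype(np.float32)
    v=cv2.remap(g,q[:,:1],q[:,1:],cv2.INTER_LINEAR).ravel().astype(float)
    k=v.argmin(); 
    out.append(q[k])
out=np.array(out); keep=~((out[:,1]>cy+55)&(abs(out[:,0]-cx)<30)); e=cv2.fitEllipse(out[keep]); print("ring midline ellipse px",e)
C=np.array(p["tvec"]);K,R,t=cam(p);c=-R.T@t
print("tool-frame cam",o["tool_rot"].T@(c-o["eef_pos"]) if hasattr(o["tool_rot"],"T") else c)
# fit plane: circle of radius r at height z tilt: back-project midline at upper face
from scipy.optimize import least_squares
T=np.array(o["tool_rot"]);E=np.array(o["eef_pos"]); pts=out[keep].astype(float)
def res(v):
    ctr=E+T@np.array([v[0],v[1],v[2]]); n=T@np.array([v[3],v[4],-1.]); n/=np.linalg.norm(n)
    r=[]
    for q in pts:
        c,d=ray(p,q,True); X=c+d*(((ctr-c)@n)/(d@n)); r.append(np.linalg.norm(X-ctr)-v[5])
    return np.array(r)*1000
r0=.0285
s=least_squares(lambda v:np.r_[res(np.r_[v,r0])],[.072,0,.017,0,0],loss="soft_l1"); print("ctr tool",s.x[:3],"tilt deg",np.degrees(s.x[3:]),"cost",s.cost/len(pts)); print("world lens",E+T@s.x[:3])
h=cv2.cvtColor(p["img"],cv2.COLOR_BGR2HSV)
a=arm.outline_of("sample",p)
if a:
    ys,xs=np.nonzero(a[0]["region"]); print("sample",a[0]["confidence"],len(xs),(xs.mean(),ys.mean()),atz(p,(xs.mean(),ys.mean()),.017,True),[atz(p,q,.012,True)[:2] for q in cv2.boxPoints(cv2.minAreaRect(np.c_[xs,ys].astype(np.float32)))])
a=arm.outline_of("loupe_lens",p)
print("at 0 tilt, lens px",proj(p,E+T@np.array([.0715,0,.0214]),True))
E
python3 m.py
```

```text
ring midline ellipse px ((279.5220031738281, 136.0586700439453), (120.44290161132812, 122.02854919433594), 88.81372833251953)
tool-frame cam [ 0.0809  0.0007 -0.1204]
ctr tool [0.0693 0.0006 0.0309] tilt deg [-0.2041  0.3004] cost 0.008837367126238381
world lens [0.5422 0.1104 0.1544]
sample 0.56 3129 (np.float64(334.3080856503675), np.float64(239.39437519974433)) [ 0.5466 -0.0096  0.017 ] [array([0.5238, 0.0211]), array([0.5818, 0.0091]), array([ 0.5739, -0.0503]), array([ 0.5119, -0.037 ])]
at 0 tilt, lens px [278.1875 133.5273]
```

```bash
python3 -m creep '[{"grip":1,"slide":[-2.2,1.07,0],"spin":0},{"grip":1,"slide":[-2.2,1.07,0],"spin":0},{"grip":1,"slide":[-2.2,1.07,0.5],"spin":0},{"grip":1,"slide":[-2.2,1.07,0.6],"spin":0},{"grip":1,"slide":[-2.2,1.07,0.6],"spin":0},{"grip":1,"slide":[0,0,0],"spin":0},{"grip":1,"slide":[0,0,0],"spin":0},{"grip":1,"slide":[0,0,0],"spin":0}]'
sed -i 's/^f=True/f=True/; s/p=arm.snapshot("wrist");/p=arm.snapshot("wrist"); cv2.imwrite("pics\/w4.png",p["img"]);/' m.py; python3 m.py
python3 - <<'E'
from h import *
np.set_printoptions(precision=4,suppress=True)
o=arm.get_obs();E=np.array(o["eef_pos"]);T=np.array(o["tool_rot"]);L=E+T@np.array([.0704,.0005,.0214]);print("lens",L,o["clock"])
s=arm.snapshot("scene");d=arm.snapshot("side")
tiles=[]
for n,P in(("s",s),("d",d)):
    im=P["img"].copy()
    u=proj(P,L);v=proj(P,[.6315,.0055,.1465]);print(n,u,v)
    for a in arm.recognise("loupe_lens",P)[:1]: print(px(a["location"]),a["confidence"])
    x,y=int(u[0]),int(u[1]); c=cv2.resize(im[y-45:y+45,x-50:x+50],None,fx=4,fy=4,interpolation=cv2.INTER_CUBIC)
    cv2.circle(c,(int((u[0]-x+50.5)*4),int((u[1]-y+45.5)*4)),3,(0,255,0),-1); cv2.circle(c,(int((v[0]-x+50.5)*4),int((v[1]-y+45.5)*4)),3,(255,0,255),-1); tiles.append(c)
cv2.imwrite("pics/end.png",np.hstack(tiles))
E
```

```text
clock: 16.35
eef_pos: [0.5179, -0.074, 0.1685]
tool_rot: [[0.406, 0.914, 0.0], [0.914, -0.406, 0.001], [0.001, 0.0, -1.0]]
contact_force: [-0.3, -0.1, -0.7]
gripper_width: 0.0171
grip_force: 49.3
ring midline ellipse px ((275.26739501953125, 144.06088256835938), (120.0135498046875, 144.52127075195312), 30.212270736694336)
tool-frame cam [ 0.0809  0.0007 -0.1204]
ctr tool [0.0667 0.0011 0.0068] tilt deg [-13.5515  31.6522] cost 0.5477906036004833
world lens [ 0.546  -0.0135  0.1617]
at 0 tilt, lens px [278.3209 133.6043]
lens [ 0.5468 -0.0098  0.1472] 16.5
s [319.235  167.8352] [287.3681 156.3386]
[327.376 164.682] 0.81
d [286.6231 206.6104] [311.5696 197.7816]
[286.888 217.182] 0.59
```

View pics/w4.png

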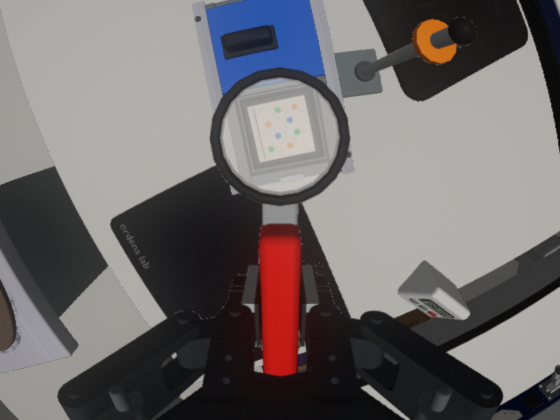

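View pics/end.png

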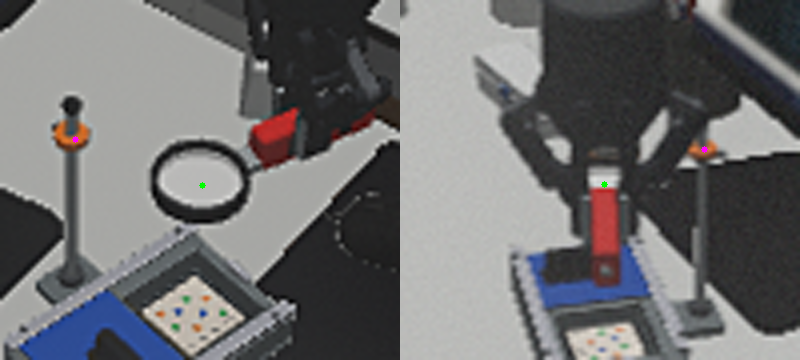

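The lens ring frames the sample plate (plate centre near (281,129), ring centre near (280,136)), and the loupe is level and clear of everything. I'll do one last height and centring check from the wrist camera.

```bash
python3 - <<'E'
from h import *
np.set_printoptions(precision=4,suppress=True)
p=arm.snapshot("wrist");o=arm.get_obs();T=np.array(o["tool_rot"]);E=np.array(o["eef_pos"])
K,R,t=cam(p);c=-R.T@t;Rt=R@T; cl=T.T@(c-E)
# pose for w3
E3=np.array([.5135,.0473,.1852]);T3=np.array([[.4065,.9136,0],[.9136,-.4065,0],[0,0,-1.]])
R3=Rt@T3.T;c3=E3+T3@cl;p3=dict(p);p3["rvec"]=cv2.Rodrigues(R3)[0];p3["tvec"]=-R3@c3
r=[];
for P,f in((p,"w4"),(p3,"w3")):
    im=cv2.imread(f"pics/{f}.png");m=cv2.inRange(cv2.cvtColor(im,cv2.COLOR_BGR2HSV),(5,150,120),(22,255,255))
    k,lab,st,ce=cv2.connectedComponentsWithStats(m);i=1+st[1:,4].argmax();ys,xs=np.nonzero(lab==i)
    hl=cv2.convexHull(np.c_[xs,ys].astype(np.int32));M=cv2.moments(hl);u=(M["m10"]/M["m00"],M["m01"]/M["m00"]);print(f,u,st[i]);r.append(ray(P,u,True))
print("wrist ring",tri(r))
for z in(.1445,.1465,.1485): print(z,[(c+d*(z-c[2])/d[2])[:2] for c,d in r])
im=p["img"].astype(int); w=(im.min(2)>165);w[:90]=0;w[170:]=0;w[:,:235]=0;w[:,325:]=0
h=cv2.cvtColor(p["img"],cv2.COLOR_BGR2HSV)
for z in(.018,): print("plate",[atz(p,q,z,True)[:2] for q in((247,106),(305,95),(315,153),(256,162))],atz(p,(281,129),z,True))
for z in(.147,.153): print("lens edges ctr",atz(p,(279.8,136),z,True))
s=[]
for a in arm.recognise("sample",p)[:1]: print("sample",px(a["location"]),a["confidence"],atz(p,px(a["location"]),.018,True))
E
```

```text
w4 (435.3205574912892, 40.8246225319396) [416  19  40  44 973]
w3 (481.8050699300699, 244.27127039627038) [469 230  27  30 470]
wrist ring [0.6326 0.0047 0.1454]
0.1445 [array([0.6333, 0.0047]), array([0.6329, 0.0041])]
0.1465 [array([0.6322, 0.0047]), array([0.6318, 0.0056])]
0.1485 [array([0.6311, 0.0046]), array([0.6307, 0.007 ])]
plate [array([0.5288, 0.0148]), array([0.5758, 0.0038]), array([ 0.5643, -0.0441]), array([ 0.5159, -0.0311])] [ 0.5464 -0.0143  0.018 ]
lens edges ctr [ 0.547  -0.0105  0.147 ]
lens edges ctr [ 0.5471 -0.0101  0.153 ]
sample [430.92  295.092] 0.66 [ 0.6255 -0.2289  0.018 ]
```

```bash
python3 -m creep '[{"grip":1,"slide":[-0.28,0.08,0.1],"spin":0},{"grip":1,"slide":[0,0,0],"spin":0},{"grip":1,"slide":[0,0,0],"spin":0},{"grip":1,"slide":[0,0,0],"spin":0},{"grip":1,"slide":[0,0,0],"spin":0}]' && python3 -c "
from workcell import arm
print(arm.finish_job())"
```

```text
clock: 17.3
eef_pos: [0.5173, -0.0779, 0.1673]
tool_rot: [[0.407, 0.914, 0.0], [0.914, -0.407, -0.0], [0.0, 0.0, -1.0]]
contact_force: [-0.1, -0.4, -1.3]
gripper_width: 0.0172
grip_force: 49.3
the job is handed in; nothing more can be done
None
```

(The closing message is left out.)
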